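Start the hold-down screw deep in the mixer's hub

TASK

Take the long hold-down screw from its blue parking stand, lower it into the deep bore of the tube mixer's hub, find the thread at the bottom by feel and screw it in clockwise until its flange clamps the sprung washer on the hub, pressed in about half of its 4 mm travel. Press only lightly and never force or overtighten it; then let go, and leave the sample tubes and the things on the bench alone.

Things in the scene. Friction and masses are not known exactly. Their poses are not given: they have to be found in the camera images.
- screw_knob (a point): Loose hold-down screw, upright in the stand at first, 0.15 kg. Point: centre of its black fluted round knob (diameter 34, height 42), on the axis; z up the screw. The underside of the flange below the knob is 26 below this point, the stem's tip 98 below. Grasp the knob's sides from above, at this point or up to 10 above, so the fingers clear the flange.
- screw: The same screw; origin: centre of the underside of its steel flange (diameter 48, 5 thick), z up the axis. Below it a guide collar (diameter 25, 36 long, tapered foot), then a stem (diameter 13) that ends 72 below the flange. A cross pin (5.5 thick, 25 end to end, along x) passes through the stem 68 below the flange: its ends are the two thread lugs.
- hub_top (a point): Centre of the bore's mouth, level with the hub's flat top, 155 above the bench; z up. Hub: upright aluminium cylinder, diameter 60; bore 28 wide, countersunk to 37, over 75 deep. On the hub lies a dark sprung washer (57 wide), its top 4 proud of the hub, sinking 1 mm per 8 N. Done: washer half in, flange 2 and screw_knob 28 above this point.
- thread_mid (a point): On the bore's axis 60 below the hub top, in the fixed right-hand thread: two opposite helical flights, 24 advance per turn, 2.5 play; their turn is unknown. Lowered, the lugs stop on them with the flange 7 to 20 above the hub. If above 14 they may stand on the flights' ends: lift, turn 60 degrees, lower again. Then clockwise under a few N; done after 120 to 320 degrees.
- mixer: White tube mixer, 250 x 240, fixed; origin on the bench under the hub's axis. Deck of radius 108, 83 above the bench; tubes in a ring of radius 84 reach 121. A lug lifted off or not followed down may strike a flight's end and jam. The twist resists more as the washer is clamped (only about 0.1 N m half in). Over 60 N between screw and mixer is forcing.
- stand: Blue plastic parking stand, 66 x 66 x 85 high, fixed on the bench, origin at the centre of its underside. The screw stands in a hole (30 wide, 80 deep) in its middle with the flange on the top face: draw it 75 or more straight up to clear.
- reagent: Amber reagent bottle, diameter 72, 170 high, loose, origin under its centre. Leave alone.
- flask: Conical glass flask with a cork, base 86 wide, 140 high, loose, origin under its centre. Leave alone.
- dishes: Stack of three culture dishes, 91 wide, 45 high, loose, origin under its centre. Leave alone.
There are look-alikes about, which are no part of the job. Several things have the shape of the screw; the one meant has the colours described above.

How it is judged:
By the outcome, as a careful person would: the job done as asked, in the order asked, and still so for the second after the job is handed in, with the robot touching nothing.
It also fails if it takes over 69 s, if anything falls off the work surface, if the arm or the gripper's body presses on something with over 40 N, if the wrist force passes 120 N, or if a joint passes its speed limit or range.

ROBOT

A 6-joint arm with a two-finger parallel gripper is mounted at the origin on the work surface. World frame = base frame: x ahead of the robot, y to its left, z up, the work surface at z = 0. Lengths are in m, angles in rad, forces in N, time in s.
With the tool pointing down it reaches from about 0.325 to 0.775 m from the base axis. Payload 9.3 kg.
Tool frame: the origin (TCP) lies midway between the tips of the shut fingers; the grasp point (between the pads) lies 19 mm behind it (env.hold_point_z is the distance from the TCP to the grasp point, in m); z points along the fingers, y is the direction in which the jaws open and shut (so a half turn about z gives the same grasp; the last joint's range is limited). The gripper opens to 85 mm and grips with 20 to 120 N. Pads are 22 mm wide; open, the fingers measure 114 mm over their backs; the gripper's body (76 mm by 85 mm) begins 54 mm behind the grasp point. The pads swing forward as they close: fully open they stand 13 mm farther back than shut.
Start: joints at [-1.296, 0.259, 0.021, 1.334, 0, 1.418], TCP at [0.228, -0.5, 0.231] pointing down, gripper open.
Joint ranges: [-3.04, 3.04], [-0.91, 1.82], [-1.04, 1.36], [-1.92, 1.95], [-1.52, 1.45], [-3.14, 3.14]. Speed limits (rad/s): [2.22, 2.22, 2.79, 3.14, 3.14, 3.14].

INTERFACE

Orientations are given as a rotation vector (axis times angle).
In Python, from cell import env gives the robot as it stands. The module is installed in compiled form; this text tells all that it offers.
- The arm moves only by the shell command python3 -m creep 'ROWS' [OPENING] [FORCE]. ROWS is JSON, a list of rows, each a list of 4 numbers: the shift along the tool's x, y, z in mm, then the turn about the tool's z in rad. A call has 1 to 5 rows; each row is the pose to reach, as a shift and turn from the pose commanded when the call began, along the tool's axes at that moment; what a row does not reach only later rows make up. A row lasts 1/10 s, in which the tool goes at most 50 mm and 8.59 degrees, less where a joint would pass 70% of its speed; a pose out of reach is approached as far as the arm can. A call with a gripper value outside its range is refused whole. OPENING is the opening, from 0 (shut) to 1 (fully open), set as the call begins (- or left out, the last holds). The fingers move at their own pace and stop on an object; FORCE is the grip in N (left out, the last holds). Time passes only in rows, so rows that repeat a pose let the fingers close. It gives the time, the measured TCP pose, the force and the opening at its end, in the units of the state.
- env.read_state(): the state, without advancing time (a new reading comes with each control period).
- env.snapshot(name): name is "scene" or "top" or "wrist"; returns a dict with "frame" (384x512x3 uint8, blue, green, red), "z_map" (384x512 float32, m along the optical axis (not along the pixel's ray), 0 where there is no reading), "intrinsics" (3x3 intrinsics, pixels), "R" (3x3) and "t" (3): a world point X has camera coordinates R X + t. Camera axes: x right, y down, z forward; pixel columns grow to the right and rows downward; lengths in m; the calibration is good to about 2 mm. A picture is of the moment at which its call begins.
- env.job_done(): hands the job in, once; it reports no verdict.
Trained networks look in a picture, given as the dict that the camera call returned (one of the last four; its "shot" number tells which), for a name from the list of things; names that differ only in an ending like _2 or _b are one class to them, and where a whole thing is asked for, a point or a joint stands for the part that bears it (a point fixed in the world has none). Each returns a list of dicts, best first, with "score" (0 to 1); they miss things now and then, are a little off and sometimes report something else, mostly with a low value. They report only what shows in the picture. A call takes as long as a camera call. They do not tell look-alikes from the thing itself.
- env.spot_in(picture, query): "bbox" ([centre column, centre row, width, height] in pixels, round what is visible of it).
- env.silhouettes(picture, query): "pixels" (384x512 bool, what is visible of it) and "bbox" ([centre column, centre row, width, height] in pixels, round what is visible of it).
The state is a dict: "clock": time; "joint_pos": joint angles; "dq": joint speeds; "effort": joint torques, N m; "tool_pos": TCP position; "orientation": TCP orientation; "wrist_force": force on the tool from outside, world axes, zero at the start; "torque": the same for the moment, N m; "width": finger opening in m.
Only numpy, scipy, OpenCV 4.12 (cv2) and the standard library are available. Lean on these libraries where they do the work, as an engineer would, in place of code of your own. Each camera call takes 0.05 s, during which the arm holds its last target. There are 200 camera calls.

## Working session

There is one attempt and no reset: what is moved stays moved. The work goes in short steps, Python scripts to look and compute and a shell command to move; the robot and the scene stay as the last step left them, time stands still between calls to the robot, and variables do not carry over. Pictures are saved under pics/ and viewed, about 8 in all and at most 12, crops included, and the job is handed in when it is done.

```bash
mkdir -p pics
cat > h.py <<'E'
import numpy as np, cv2
from cell import env
def world(p,u,v,z=None):
    K=p["intrinsics"];z=p["z_map"][v,u] if z is None else z
    c=np.stack([(u-K[0,2])/K[0,0]*z,(v-K[1,2])/K[1,1]*z,z*np.ones_like(u)],-1)
    return (c-p["t"])@p["R"]
def cloud(p):
    v,u=np.mgrid[0:384,0:512]; W=world(p,u,v); W[p["z_map"]==0]=np.nan; return W
E
python3 - <<'E'
from h import *
np.set_printoptions(precision=4,suppress=True)
s=env.read_state();print(s["clock"],s["tool_pos"],s["orientation"],s["width"])
ims=[]
for n in("scene","top"):
    p=env.snapshot(n);ims.append(p["frame"])
    C=-p["R"].T@p["t"];print(n,C)
    W=cloud(p)
    for q in("screw_knob","screw","mixer","stand"):
        for d in env.silhouettes(p,q):
            m=d["pixels"];P=W[m];P=P[~np.isnan(P[:,0])]
            print(q,round(d["score"],2),np.round(d["bbox"]),np.median(P,0) if len(P) else None,P.min(0) if len(P) else None,P.max(0)if len(P) else None, p["frame"][m].mean(0).round())
cv2.imwrite("pics/a.png",cv2.resize(np.vstack(ims),None,fx=.78*1,fy=.78))
cv2.imwrite("pics/s.png",cv2.resize(ims[0],(800,600)));cv2.imwrite("pics/t.png",cv2.resize(ims[1],(800,600)))
E
```

```text
0.0 [ 0.2281 -0.5002  0.2306] [-3.0687 -0.6666  0.0002] 0.08502305749036819
scene [ 1.4951 -0.079   0.7578]
screw_knob 0.79 [354. 176.  18.  20.] [0.4901 0.2653 0.1121] [0.2813 0.2479 0.0032] [0.5023 0.3154 0.1376] [63. 57. 55.]
screw_knob 0.76 [390. 201.  18.  38.] [0.5698 0.3651 0.0856] [ 0.4246  0.346  -0.0003] [0.5871 0.4576 0.1245] [ 18. 133. 158.]
screw_knob 0.52 [314. 184.  18.  36.] [0.4681 0.155  0.0806] [ 0.2426  0.1321 -0.0014] [0.4856 0.2166 0.1233] [ 24. 131. 154.]
screw_knob 0.48 [334. 171.  15.  36.] [0.3803 0.2357 0.0875] [0.3581 0.2148 0.0063] [0.3949 0.2618 0.1245] [45. 96. 26.]
screw 0.69 [352. 178.  16.  15.] [0.4902 0.2669 0.1107] [0.2942 0.2466 0.0032] [0.505  0.3576 0.1376] [68. 60. 57.]
screw 0.69 [315. 184.  16.  35.] [0.4693 0.1536 0.0866] [ 0.3296  0.1321 -0.0014] [0.4856 0.2054 0.1233] [ 12. 130. 156.]
screw 0.66 [389. 201.  19.  32.] [0.57   0.3645 0.0867] [ 0.3998  0.346  -0.0003] [0.5871 0.4688 0.1245] [ 13. 132. 157.]
screw 0.63 [363. 212.  18.  37.] [0.6108 0.275  0.0828] [0.4762 0.2546 0.0007] [0.6267 0.3511 0.1242] [ 12. 127. 152.]
screw 0.53 [337. 
[... 778 characters left out ...]
.] [0.4626 0.156  0.1151] [0.441  0.1381 0.0708] [0.4843 0.1816 0.1291] [ 18. 165. 179.]
screw_knob 0.49 [145. 179.  20.  14.] [0.5606 0.3667 0.1143] [0.5436 0.3509 0.0691] [0.584  0.388  0.1261] [  8. 148. 166.]
screw 0.69 [144. 175.  13.  14.] [0.5624 0.368  0.1138] [ 0.5436  0.3509 -0.004 ] [0.5978 0.4247 0.1261] [ 17. 146. 164.]
screw 0.63 [171. 166.  13.  10.] [0.6006 0.277  0.1167] [0.5869 0.2636 0.0721] [0.617  0.2953 0.1252] [  3. 154. 173.]
screw 0.47 [172. 200.   7.  12.] [0.4799 0.27   0.1275] [0.4609 0.2536 0.0842] [0.5041 0.2955 0.1396] [113. 103.  94.]
mixer 0.73 [298. 167.  80.  79.] [ 0.6082 -0.1679  0.0811] [ 0.469  -0.3121  0.0386] [ 0.7606 -0.0279  0.1672] [175. 176. 176.]
```

View pics/s.png

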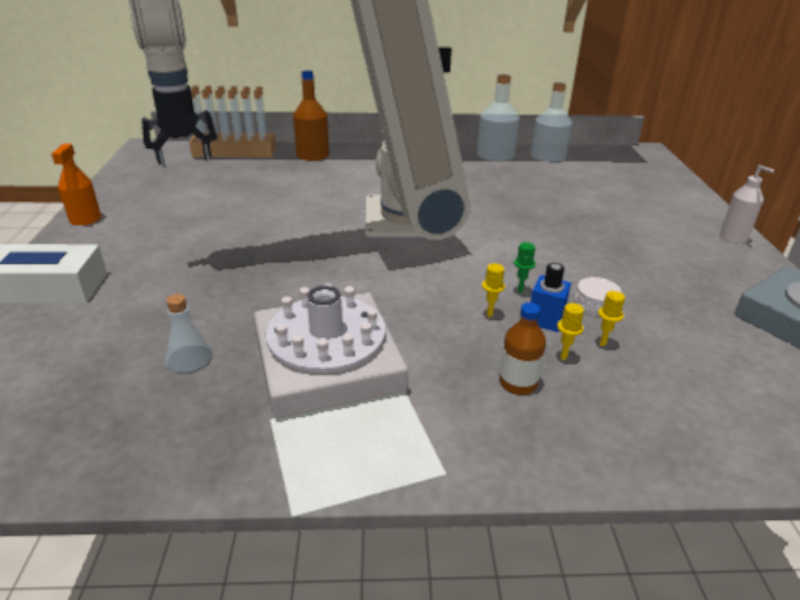

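View pics/t.png

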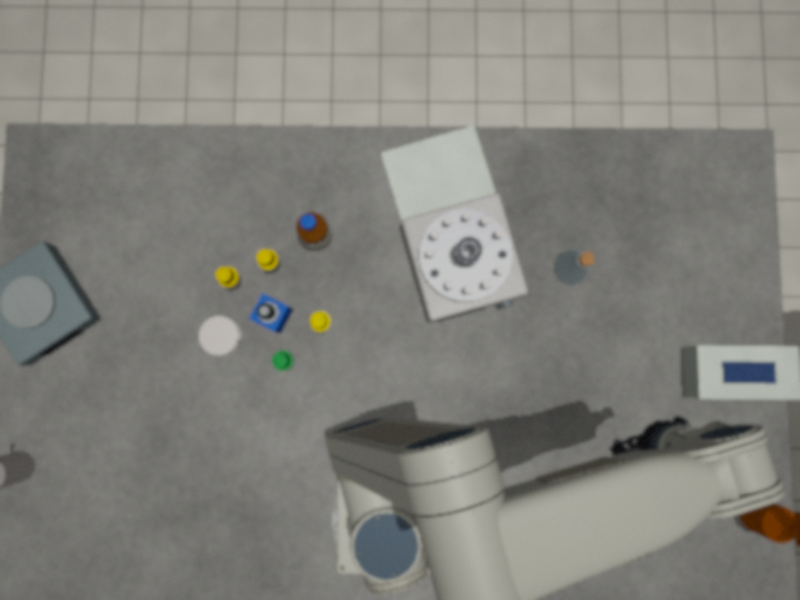

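Top view (800×600 px): the candidates are a black knob in the blue stand at (268,313), yellow screws at (227,277), (267,259) and (320,321), and a green one at (282,360). By its colours, the one meant is the black knob in the blue stand. The mixer hub is at (466,252).

```bash
cat >> h.py <<'E'
from scipy.spatial.transform import Rotation as Rn
def go(x,y,z,s=None):
    s=s or env.read_state(); R=Rn.from_rotvec(s["orientation"]).as_matrix()
    d=R.T@(np.array([x,y,z])-s["tool_pos"]); return (d*1000).round(1)
def show():
    s=env.read_state();R=Rn.from_rotvec(s["orientation"]).as_matrix()
    print(round(s["clock"],2),"pos",s["tool_pos"].round(4),"yaw of tool x",round(float(np.arctan2(R[1,0],R[0,0])),3),"tilt z",R[:,2].round(3),"F",np.round(s["wrist_force"],1),"T",np.round(s["torque"],2),"w",round(s["width"],4),"q",np.round(s["joint_pos"],2))
E
python3 - <<'E'
from h import *
show()
s=env.read_state();p=env.snapshot("wrist");R=Rn.from_rotvec(s["orientation"]).as_matrix()
C=-p["R"].T@p["t"];print("cam in tool",R.T@(C-s["tool_pos"]),"cam axes in tool\n",(R.T@p["R"].T).round(3),p["intrinsics"])
print(go(.58,-.17,.38),go(.42,-.2,.38), go(.49,.265,.3))
E
```

```text
0.5 pos [ 0.2282 -0.5004  0.2313] yaw of tool x 0.428 tilt z [ 0. -0. -1.] F [-0.2 -0.2 -0.1] T [-0.   -0.05  0.03] w 0.0853 q [-1.3   0.26  0.02  1.33  0.    1.42]
cam in tool [ 0.06701879 -0.00045329 -0.1426529 ] cam axes in tool
 [[-0.    -0.965 -0.263]
 [ 1.    -0.    -0.   ]
 [ 0.    -0.263  0.965]] [[331.98482954   0.         255.74323117]
 [  0.         331.98482954 194.8606855 ]
 [  0.           0.           1.        ]]
[ 457.2 -154.7 -148.7] [ 299.2 -193.8 -148.7] [ 555.8 -587.8  -68.7]
```

```bash
python3 -m creep '[[45,-15,-20,-0.14],[90,-30,-40,-0.29],[135,-45,-60,-0.44],[180,-60,-80,-0.59],[225,-76,-100,-0.74]]'
python3 - <<'E'
from h import *
show();print(go(.58,-.17,.38))
E
```

```text
clock: 1.05
tool_pos: [0.3973, -0.3414, 0.3293]
orientation: [2.616, 1.739, 0.0]
wrist_force: [0.4, -0.0, -0.1]
width: 0.0856
1.05 pos [ 0.3973 -0.3414  0.3293] yaw of tool x 1.174 tilt z [ 0. -0. -1.] F [ 0.4 -0.  -0.1] T [ 0.03 -0.03 -0.01] w 0.0856 q [-0.87  0.2   0.19  1.56  0.    1.1 ]
[228.7 102.2 -50.7]
```

```bash
python3 -m creep '[[45,20,-10,-0.14],[90,40,-20,-0.29],[135,60,-30,-0.44],[180,80,-40,-0.59],[228,102,-50,-0.74]]';python3 -m creep '[[0,0,0,0],[0,0,0,0]]' >/dev/null
python3 - <<'E'
from h import *
np.set_printoptions(precision=4,suppress=True)
show()
p=env.snapshot("wrist");W=cloud(p);cv2.imwrite("pics/w1.png",p["frame"])
m=(W[...,2]>.148)&(W[...,2]<.175);print(m.sum(),np.nanmedian(W[m],0))
P=W[m];h=np.median(P,0);P=P[np.linalg.norm(P[:,:2]-h[:2],axis=1)<.045]
(c,r)=cv2.minEnclosingCircle(P[:,:2].astype(np.float32)*1000);print("circ",c,r,P.mean(0))
z,e=np.histogram(P[:,2],20);print(z,e)
print(go(.48,.265,.36))
E
```

```text
clock: 1.55
tool_pos: [0.5772, -0.1745, 0.3781]
orientation: [1.809, 2.568, 0.0]
wrist_force: [0.7, -2.3, 1.5]
width: 0.0856
1.75 pos [ 0.5768 -0.1753  0.3769] yaw of tool x 1.91 tilt z [-0.001  0.    -1.   ] F [-0.4 -0.6 -0.3] T [-0.05  0.03 -0.03] w 0.0853 q [-0.43  0.37  0.55  1.75 -0.    0.8 ]
1774 [ 0.6145 -0.1742  0.1583]
circ (614.67529296875, -174.94129943847656) 30.36284637451172 [ 0.6141 -0.1741  0.1568]
[ 20  22  36  30  38  41  46  39  74  84  94  86  36  29  77 233 348 290
 125  26] [0.1481 0.1488 0.1494 0.15   0.1507 0.1513 0.152  0.1526 0.1533 0.1539
 0.1546 0.1552 0.1559 0.1565 0.1572 0.1578 0.1585 0.1591 0.1598 0.1604
 0.1611]
[448.1  55.1  17.1]
```

View pics/w1.png

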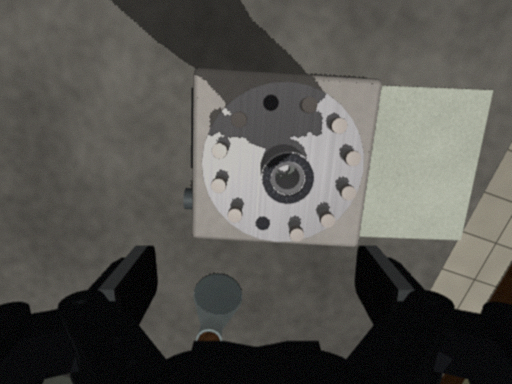

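The wrist view shows the mixer with the hub, dark washer and bore at pixel (287,177); the flask is at (218,300). I'll fit the washer circle, then go to the stand.

```bash
cat >> h.py <<'E'
def ring(p,lo,hi,near,rmax,rfix=None):
    W=cloud(p);k=np.linalg.norm(W[...,:2]-near,axis=-1)
    m=((W[...,2]>lo)&(W[...,2]<hi)&(k<rmax)).astype(np.uint8)
    n,l,st,_=cv2.connectedComponentsWithStats(m);i=1+st[1:,4].argmax();m=(l==i)
    zz=np.median(W[m][:,2])
    cs,_=cv2.findContours(m.astype(np.uint8),cv2.RETR_EXTERNAL,cv2.CHAIN_APPROX_NONE)
    c=max(cs,key=len)[:,0];Q=world(p,c[:,0].astype(float),c[:,1].astype(float),p["z_map"][c[:,1],c[:,0]])
    from scipy.optimize import least_squares
    f=lambda a:np.linalg.norm(Q[:,:2]-a[:2],axis=1)-a[2]
    r=least_squares(f,[*near,.028],loss="soft_l1",f_scale=.001).x
    return r,zz,m.sum()
E
python3 - <<'E'
from h import *
p=env.snapshot("wrist");print(ring(p,.1565,.163,[.6145,-.1745],.04))
p=env.snapshot("top");print(ring(p,.150,.165,[.6145,-.1745],.04))
print(go(.48,.20,.36))
E
python3 -m creep '[[45,0,0,-0.14],[90,0,0,-0.29],[135,0,0,-0.44],[180,0,0,-0.59],[225,0,0,-0.74]]'
python3 - <<'E'
from h import *
show();print(go(.48,.22,.36))
E
```

```text
(array([ 0.61459188, -0.17497084,  0.02822021]), np.float64(0.1588463983403415), np.int64(1125))
(array([ 0.61767134, -0.16917055,  0.02636983]), np.float64(0.15749626265397748), np.int64(9))
[387.4  33.9  17.4]
clock: 2.4
tool_pos: [0.5001, 0.0362, 0.3777]
orientation: [0.763, 3.047, 0.0]
wrist_force: [1.3, -0.1, -0.6]
width: 0.0853
2.4 pos [0.5001 0.0362 0.3777] yaw of tool x 2.651 tilt z [ 0.001 -0.    -1.   ] F [ 1.3 -0.1 -0.6] T [-0.01 -0.03 -0.02] w 0.0853 q [-0.1   0.17  0.28  1.67 -0.    0.4 ]
[104.4 152.6  17.7]
```

```bash
python3 -m creep '[[25,38,4,-0.14],[50,76,8,-0.29],[75,114,12,-0.44],[100,152,17,-0.59],[104,152,17,-0.74]]' >/dev/null; python3 -m creep '[[0,0,0,-0.14],[0,0,0,-0.29],[0,0,0,-0.44],[0,0,0,-0.59],[0,0,0,-0.74]]'>/dev/null;python3 -m creep '[[0,0,0,-0.14],[0,0,0,-0.29],[0,0,0,-0.44],[0,0,0,-0.59],[0,0,0,-0.74]]'>/dev/null;python3 -m creep '[[0,0,0,-0.14],[0,0,0,-0.29],[0,0,0,-0.44],[0,0,0,-0.59],[0,0,0,-0.74]]'>/dev/null; python3 -m creep '[[0,0,0,0],[0,0,0,0]]'>/dev/null
python3 - <<'E'
from h import *
show()
p=env.snapshot("wrist");cv2.imwrite("pics/w2.png",p["frame"])
W=cloud(p)
a=ring(p,.128,.145,[.485,.268],.05);print(a)
print(ring(p,.081,.099,[.485,.268],.04))
print(go(a[0][0],a[0][1],.25))
E
```

```text
4.6 pos [0.4821 0.2183 0.3606] yaw of tool x -0.682 tilt z [ 0.  0. -1.] F [ 0.  -0.1 -0.4] T [0.01 0.03 0.03] w 0.0857 q [ 0.27  0.22  0.29  1.65 -0.   -2.19]
(array([0.4801275 , 0.27335163, 0.01650728]), np.float64(0.13196455273691546), np.int64(659))
(array([0.48110247, 0.27270911, 0.03313645]), np.float64(0.08528589582126331), np.int64(1493))
[-36.1 -41.4 110.6]
```

View pics/w2.png

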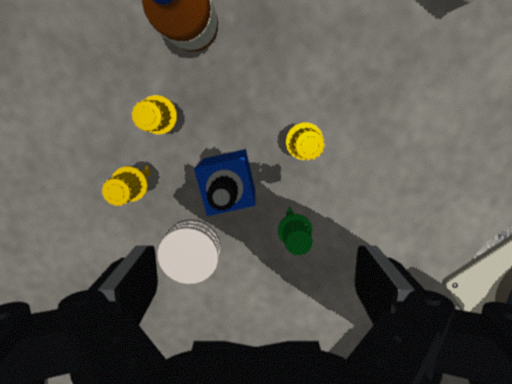

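The black knob on the steel flange in the blue stand is at (222,190). The yellow ones are at (154,113), (122,187) and (305,141), the green one at (295,232). The knob top is at 0.132 m with radius 16.5 mm, as expected. Next I'll hover above it and take a close crop.

```bash
python3 -m creep '[[-12,-14,35,0],[-24,-28,70,0],[-36,-41,110,0],[-36,-41,135,0],[-36,-41,140,0]]' >/dev/null; python3 -m creep '[[0,0,0,0],[0,0,0,0]]'>/dev/null
python3 - <<'E'
from h import *
show()
p=env.snapshot("wrist");cv2.imwrite("pics/w3.png",p["frame"][100:384,120:400])
a=ring(p,.127,.145,[.48,.273],.03);print(a)
print(ring(p,.081,.099,[.48,.273],.05))
print(go(a[0][0],a[0][1],.097))
E
```

```text
5.35 pos [0.4804 0.2736 0.2221] yaw of tool x -0.677 tilt z [ 0.002  0.001 -1.   ] F [-0.4 -0.2  0.5] T [-0.02 -0.04 -0.03] w 0.0855 q [ 0.37  0.26  0.01  1.31 -0.   -2.1 ]
(array([0.47990361, 0.27353713, 0.01686475]), np.float64(0.1320522435027793), np.int64(1677))
(array([0.4798372 , 0.27363715, 0.03407339]), np.float64(0.08520260678212307), np.int64(3710))
[ -0.6   0.7 125.2]
```

View pics/w3.png

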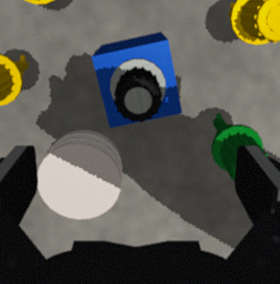

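The close crop confirms it: black fluted knob, steel flange and blue stand at crop pixel (135,95). Descending and gripping.

```bash
python3 -m creep '[[0,0,45,0],[0,0,90,0],[0,0,115,0],[0,0,125,0],[0,0,125,0]]' ; python3 -m creep '[[0,0,0,0],[0,0,0,0],[0,0,0,0],[0,0,0,0],[0,0,0,0]]' 0 50; python3 -m creep '[[0,0,0,0],[0,0,0,0],[0,0,0,0],[0,0,0,0]]'; python3 -c "
from h import *
show()"
```

```text
clock: 5.9
tool_pos: [0.4799, 0.2736, 0.0956]
orientation: [2.964, -1.042, -0.0]
wrist_force: [0.5, -0.3, 1.0]
width: 0.0856
clock: 6.4
tool_pos: [0.4801, 0.2739, 0.0966]
orientation: [-2.963, 1.04, -0.002]
wrist_force: [-1.2, -0.9, 5.9]
width: 0.0329
clock: 6.8
tool_pos: [0.4802, 0.2739, 0.0966]
orientation: [-2.963, 1.04, -0.002]
wrist_force: [-1.5, 0.2, 6.9]
width: 0.0331
6.8 pos [0.4802 0.2739 0.0966] yaw of tool x -0.675 tilt z [ 0.002  0.001 -1.   ] F [-1.5  0.2  6.9] T [-0.11  0.22 -0.01] w 0.0331 q [ 0.37  0.34 -0.22  1.01 -0.   -2.1 ]
```

```bash
python3 -m creep '[[0,0,-15,0],[0,0,-40,0],[0,0,-70,0],[0,0,-105,0],[0,0,-150,0]]' ; python3 -m creep '[[0,0,-45,0],[0,0,-80,0],[0,0,-90,0],[0,0,-90,0],[0,0,-90,0]]'
python3 - <<'E'
from h import *
show()
p=env.snapshot("wrist");cv2.imwrite("pics/w4.png",p["frame"])
# stop 110 mm short of hub along tool +x so camera sees hub
s=env.read_state();R=Rn.from_rotvec(s["orientation"]).as_matrix()
print(go(.6146,-.175,.335), go(*(np.array([.6146,-.175,.335])+0.09*R[:,0])))
E
```

```text
clock: 7.3
tool_pos: [0.4789, 0.2734, 0.246]
orientation: [2.963, -1.04, -0.003]
wrist_force: [0.7, 1.0, -1.6]
width: 0.0327
clock: 7.8
tool_pos: [0.4794, 0.2736, 0.334]
orientation: [2.963, -1.04, -0.002]
wrist_force: [-0.1, -0.4, -1.8]
width: 0.033
7.8 pos [0.4794 0.2736 0.334 ] yaw of tool x -0.675 tilt z [-0.002 -0.001 -1.   ] F [-0.1 -0.4 -1.8] T [ 0.01 -0.01  0.03] w 0.033 q [ 0.37  0.26  0.28  1.59  0.   -2.1 ]
[386.1 265.5  -1.3] [476.1 265.5  -1.3]
```

View pics/w4.png

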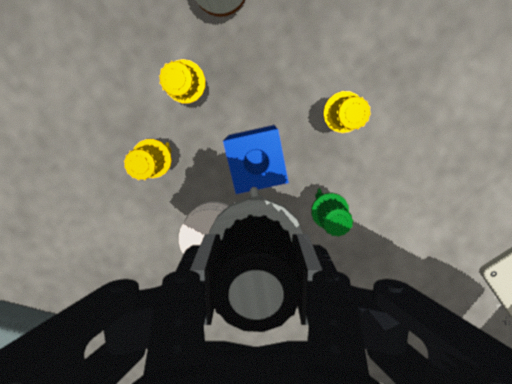

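The screw is held clear of the stand, whose empty hole is at (257,160). Carrying it to the hub.

```bash
python3 -m creep '[[36,25,0,0],[72,50,0,0],[108,75,0,0],[144,100,0,0],[180,125,0,0]]' >/dev/null; python3 -m creep '[[36,25,0,0],[72,50,0,0],[108,75,0,0],[144,100,0,0],[180,125,0,0]]' ; python3 -m creep '[[20,12,0,0],[26,15,0,0],[26,15,0,0],[26,15,0,0],[26,15,0,0]]'
python3 - <<'E'
from h import *
show()
p=env.snapshot("wrist");
a=ring(p,.1565,.164,[.6146,-.175],.034);print(a)
cv2.imwrite("pics/w5.png",p["frame"])
s=env.read_state();print(go(.6146,-.175,.254),go(*a[0][:2],.254))
E
```

```text
clock: 8.85
tool_pos: [0.6042, -0.1482, 0.3336]
orientation: [-2.964, 1.041, 0.005]
wrist_force: [1.2, 0.4, -1.7]
width: 0.0332
clock: 9.35
tool_pos: [0.615, -0.173, 0.3357]
orientation: [-2.965, 1.039, -0.0]
wrist_force: [0.5, -0.2, -1.9]
width: 0.033
9.35 pos [ 0.615  -0.173   0.3357] yaw of tool x -0.674 tilt z [ 0.  0. -1.] F [ 0.5 -0.2 -1.9] T [ 0.01 -0.03  0.03] w 0.033 q [-0.41  0.42  0.53  1.68  0.   -2.87]
(array([ 0.61638959, -0.17642365,  0.02635945]), np.float64(0.15891810520003954), np.int64(1310))
[ 0.8  1.8 81.9] [ 3.1  1.8 81.9]
```

View pics/w5.png

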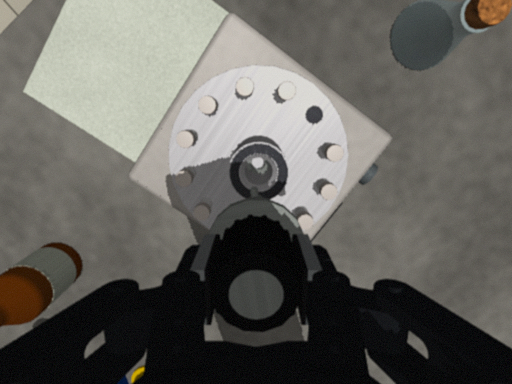

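Hub washer and bore are at (258,170), the held screw in the foreground. Its flange slightly hides the washer's lower edge, so I'll refit from the unobstructed arc.

Run:
```python
from h import *
from scipy.optimize import least_squares
p=env.snapshot("wrist");W=cloud(p);c0=np.array([.6146,-.175])
m=((W[...,2]>.1565)&(W[...,2]<.164)&(np.linalg.norm(W[...,:2]-c0,axis=-1)<.034)).astype(np.uint8)
cs,_=cv2.findContours(m,cv2.RETR_EXTERNAL,cv2.CHAIN_APPROX_NONE);c=max(cs,key=len)[:,0]
for vm in(170,180,190):
    k=c[c[:,1]<vm].astype(int);Q=W[k[:,1],k[:,0]]
    print(vm,least_squares(lambda a:np.linalg.norm(Q[:,:2]-a,axis=1)-.0283,c0,loss="soft_l1",f_scale=.001).x)
```

```text
170 [ 0.6144825  -0.17462334]
180 [ 0.61453547 -0.17469197]
190 [ 0.61508488 -0.17512276]
```

```bash
python3 -m creep '[[0.7,1.6,20,0],[0.7,1.6,50,0],[0.7,1.6,75,0],[0.7,1.6,83,0],[0.7,1.6,83,0]]' ; python3 -m creep '[[0,0,0,0],[0,0,0,0]]'>/dev/null; python3 -c "
from h import *
show();print(go(.6147,-.1746,.1886))"
```

```text
clock: 9.95
tool_pos: [0.6144, -0.1754, 0.252]
orientation: [-2.964, 1.04, 0.002]
wrist_force: [-0.5, -0.0, -1.5]
width: 0.0328
10.15 pos [ 0.6153 -0.1762  0.2541] yaw of tool x -0.675 tilt z [ 0.002 -0.001 -1.   ] F [ 0.   0.  -1.9] T [-0.02 -0.02 -0.05] w 0.0332 q [-0.41  0.41  0.31  1.46  0.   -2.88]
[-1.6 -0.8 65.4]
```

```bash
for i in 1 2 3; do python3 -m creep '[[0,0,0,0]]' | grep tool_pos; done; python3 -m creep '[[0,0,7,0],[0,0,14,0],[0,0,14,0]]'; python3 -m creep '[[0,0,0,0]]'
```

```text
tool_pos: [0.6152, -0.1762, 0.2536]
tool_pos: [0.615, -0.1762, 0.2531]
tool_pos: [0.6149, -0.1762, 0.2527]
clock: 10.75
tool_pos: [0.6143, -0.1759, 0.2368]
orientation: [-2.964, 1.041, 0.004]
wrist_force: [-0.4, -0.2, -1.9]
width: 0.033
clock: 10.85
tool_pos: [0.6146, -0.176, 0.238]
orientation: [-2.964, 1.041, 0.001]
wrist_force: [0.3, -0.3, -1.1]
width: 0.0327
```

```bash
python3 -m creep '[[-0.8,-1,3,0],[-0.8,-1,8,0],[-0.8,-1,14,0],[-0.8,-1,20,0],[-0.8,-1,20,0]]'; python3 -m creep '[[0,0,6,0],[0,0,12,0],[0,0,18,0],[0,0,20,0],[0,0,20,0]]'
```

```text
clock: 11.35
tool_pos: [0.6144, -0.1747, 0.2172]
orientation: [-2.964, 1.041, 0.003]
wrist_force: [-0.1, -0.6, -1.2]
width: 0.0327
clock: 11.85
tool_pos: [0.6146, -0.1748, 0.198]
orientation: [-2.964, 1.041, 0.001]
wrist_force: [-0.8, -0.1, -1.2]
width: 0.0332
```

```bash
python3 -m creep '[[0,0,3,0],[0,0,6,0],[0,0,9,0],[0,0,10,0],[0,0,10,0]]'|egrep 'pos|force'; python3 -m creep '[[0,0,1,0],[0,0,2,0],[0,0,3,0],[0,0,3,0]]'|egrep 'pos|force'
```

```text
tool_pos: [0.6147, -0.1748, 0.1882]
wrist_force: [-0.5, -0.2, -0.9]
tool_pos: [0.6147, -0.1748, 0.1853]
wrist_force: [0.3, 1.4, -1.7]
```

```bash
python3 -m creep '[[0,0,1,0],[0,0,2,0],[0,0,2,0]]'|egrep 'pos|force'
```

```text
tool_pos: [0.6147, -0.1748, 0.1833]
wrist_force: [-0.2, -0.7, -1.6]
```

```bash
for i in 1 2; do python3 -m creep '[[0,0,1,0],[0,0,2,0],[0,0,2,0]]'|egrep 'pos|force'; done
```

```text
tool_pos: [0.6147, -0.1748, 0.1812]
wrist_force: [-0.8, -0.0, -1.1]
tool_pos: [0.6148, -0.1748, 0.1792]
wrist_force: [-0.0, -0.3, -0.9]
```

```bash
for i in 1 2; do python3 -m creep '[[0,0,0.7,0],[0,0,1.4,0],[0,0,1.4,0]]'|egrep 'pos|force'; done
```

```text
tool_pos: [0.6149, -0.1749, 0.1782]
wrist_force: [0.1, 0.3, 0.7]
tool_pos: [0.615, -0.1749, 0.1778]
wrist_force: [-2.6, 0.1, 7.1]
```

Contact with about 8 N at flange height ≈11.4 mm, which is in the thread window (<14). Turning clockwise and following down 3.82 mm/rad.

```bash
python3 -m creep '[[0,0,0.1,0.14],[0,0,0.6,0.28],[0,0,1.1,0.42]]'; python3 -c "
from h import *
show()"
```

```text
clock: 14.55
tool_pos: [0.6152, -0.1749, 0.1762]
orientation: [-2.677, 1.643, -0.002]
wrist_force: [-0.0, -0.1, 3.9]
width: 0.0327
14.55 pos [ 0.6152 -0.1749  0.1762] yaw of tool x -1.101 tilt z [ 0.002 -0.    -1.   ] F [-0.  -0.1  3.9] T [ 0.09 -0.05  0.04] w 0.0327 q [-0.41  0.43  0.14  1.28  0.   -2.45]
```

```bash
python3 -m creep '[[0,0,0.5,0.14],[0,0,1.1,0.28],[0,0,1.6,0.42],[0,0,2.1,0.56],[0,0,2.7,0.7]]'; python3 -c "
from h import *
show()"
```

```text
clock: 15.05
tool_pos: [0.6151, -0.175, 0.1733]
orientation: [-1.951, 2.462, -0.002]
wrist_force: [-0.1, -0.4, 3.7]
width: 0.0327
15.05 pos [ 0.6151 -0.175   0.1733] yaw of tool x -1.801 tilt z [ 0.001 -0.001 -1.   ] F [-0.1 -0.4  3.7] T [-0.12  0.05  0.  ] w 0.0327 q [-0.41  0.43  0.13  1.27 -0.   -1.75]
```

```bash
python3 -m creep '[[0,0,0.5,0.14],[0,0,1.1,0.28],[0,0,1.6,0.42],[0,0,2.1,0.56],[0,0,2.7,0.7]]'; python3 -c "
from h import *
show()"
```

```text
clock: 15.55
tool_pos: [0.615, -0.175, 0.1707]
orientation: [-0.989, 2.981, -0.001]
wrist_force: [-1.1, 0.4, 3.6]
width: 0.033
15.55 pos [ 0.615  -0.175   0.1707] yaw of tool x -2.501 tilt z [ 0.001 -0.    -1.   ] F [-1.1  0.4  3.6] T [0.01 0.22 0.05] w 0.033 q [-0.41  0.43  0.13  1.27 -0.   -1.05]
```

```bash
python3 -m creep '[[0,0,0.3,0.14],[0,0,0.5,0.28],[0,0,0.8,0.42],[0,0,1.0,0.56]]'; python3 -c "
from h import *
show()"
```

```text
clock: 15.95
tool_pos: [0.6151, -0.175, 0.1698]
orientation: [-0.126, 3.138, -0.001]
wrist_force: [-0.5, 0.2, 4.7]
width: 0.0327
15.95 pos [ 0.6151 -0.175   0.1698] yaw of tool x -3.061 tilt z [ 0.001 -0.001 -1.   ] F [-0.5  0.2  4.7] T [0.04 0.07 0.07] w 0.0327 q [-0.41  0.43  0.13  1.26 -0.   -0.49]
```

```bash
python3 -m creep '[[0,0,0.1,0.14],[0,0,0.2,0.28],[0,0,0.5,0.42]]'; python3 -c "
from h import *
show()"
```

```text
clock: 16.25
tool_pos: [0.6152, -0.1753, 0.1695]
orientation: [0.531, 3.095, -0.002]
wrist_force: [0.0, -1.3, 4.9]
width: 0.0328
16.25 pos [ 0.6152 -0.1753  0.1695] yaw of tool x 2.802 tilt z [ 0.002 -0.001 -1.   ] F [ 0.  -1.3  4.9] T [-0.63  0.22  0.09] w 0.0328 q [-0.41  0.43  0.12  1.26 -0.   -0.07]
```

```bash
python3 -m creep '[[0,0,0.4,0.1],[0,0,0.8,0.2],[0,0,0.8,0.2]]'; python3 -c "
from h import *
show()"
```

```text
clock: 16.55
tool_pos: [0.6152, -0.1755, 0.169]
orientation: [0.834, 3.027, -0.002]
wrist_force: [-1.1, -2.0, 6.9]
width: 0.0328
16.55 pos [ 0.6152 -0.1755  0.169 ] yaw of tool x 2.604 tilt z [ 0.002 -0.002 -1.   ] F [-1.1 -2.   6.9] T [-0.37  0.21 -0.14] w 0.0328 q [-0.41  0.43  0.12  1.26 -0.    0.13]
```

```bash
python3 -m creep '[[0,0,0.2,0.1],[0,0,0.2,0.1],[0,0,0,0.1]]' >/dev/null; python3 -c "
from h import *
show()
p=env.snapshot('wrist');cv2.imwrite('pics/w6.png',p['frame'])
"
```

```text
16.85 pos [ 0.6151 -0.1756  0.1688] yaw of tool x 2.507 tilt z [ 0.002 -0.002 -1.   ] F [-1.  -2.4  4.5] T [-0.59  0.17 -0.13] w 0.0326 q [-0.41  0.43  0.12  1.26 -0.    0.23]
```

Turned 178° in total (the predicted amount), flange ≈2.2 mm above the hub. Now releasing and measuring.

```bash
python3 -m creep '[[0,0,0,0],[0,0,0,0],[0,0,0,0],[0,0,0,0],[0,0,0,0]]' 0.8 | egrep 'force|width'; python3 -m creep '[[0,0,-15,0],[0,0,-40,0],[0,0,-80,0],[0,0,-120,0],[0,0,-120,0]]';  python3 -m creep '[[0,0,0,0],[0,0,0,0],[0,0,0,0]]' >/dev/null
python3 - <<'E'
from h import *
show()
p=env.snapshot("wrist");cv2.imwrite("pics/w7.png",p["frame"])
W=cloud(p);c0=np.array([.6147,-.1748])
a=ring(p,.195,.215,c0,.03);print("knob",a)
r=np.linalg.norm(W[...,:2]-a[0][:2],axis=-1)
for lo,hi in((0,.014),(.0185,.0225),(.0255,.028),(.04,.06)):
    z=W[...,2][(r>lo)&(r<hi)];print(lo,hi,np.round(np.nanpercentile(z,[5,25,50,75,95]),4))
E
```

```text
wrist_force: [0.3, -0.1, -0.7]
width: 0.0683
clock: 17.9
tool_pos: [0.616, -0.1752, 0.2937]
orientation: [0.976, 2.977, -0.001]
wrist_force: [0.7, 0.9, 0.7]
width: 0.0681
18.2 pos [ 0.6144 -0.1747  0.2864] yaw of tool x 2.508 tilt z [-0.002  0.001 -1.   ] F [-0.4  0.   0.3] T [ 0.04 -0.01  0.03] w 0.068 q [-0.41  0.41  0.39  1.55  0.    0.23]
knob (array([ 0.61500335, -0.1749073 ,  0.01688219]), np.float64(0.20423884771974057), np.int64(1827))
0 0.014 [0.2038 0.2053 0.3652 0.3696 0.3727]
0.0185 0.0225 [0.1613 0.1622 0.1634 0.3657 0.3733]
0.0255 0.028 [0.1568 0.3662 0.3718 0.3766 0.3812]
0.04 0.06 [0.0824 0.3167 0.3469 0.3509 0.366 ]
```

View pics/w7.png

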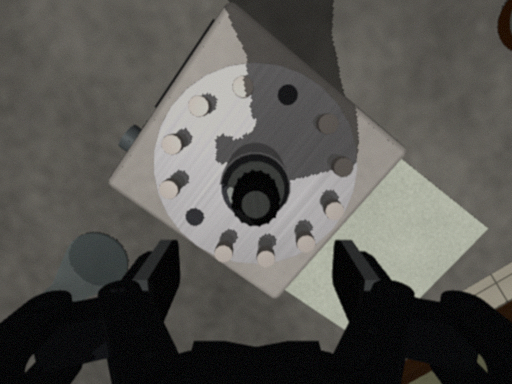

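The screw sits upright on the hub at (255,200), clear of the open fingers. The knob top is at 0.2042 m (0.204 wanted) and the flange top at about 0.162 m (0.162 wanted). One more reading to check it stays put, then hand-in.

```bash
python3 -m creep '[[0,0,0,0],[0,0,0,0],[0,0,0,0],[0,0,0,0],[0,0,0,0]]' >/dev/null
python3 - <<'E'
from h import *
p=env.snapshot("wrist");a=ring(p,.195,.215,[.615,-.175],.03);print(a)
W=cloud(p);r=np.linalg.norm(W[...,:2]-a[0][:2],axis=-1);z=W[...,2]
for lo,hi in((.0185,.0225),(.0255,.028)):
    q=z[(r>lo)&(r<hi)&(z>.15)&(z<.17)];print(len(q),np.percentile(q,[10,50,90]).round(4))
print(env.job_done())
E
```

```text
(array([ 0.61507424, -0.17491632,  0.01692518]), np.float64(0.20418530201670684), np.int64(1813))
439 [0.1613 0.1621 0.1631]
412 [0.1564 0.1572 0.158 ]
the job is handed in; nothing more can be done
None
```

The long hold-down screw is screwed into the hub and clamps the sprung washer about half in. I then let go, backed the gripper off and handed the job in at about 19 s of the 69 s allowed.

- **Moving it:** I took the black-knobbed screw from the blue stand and lowered it into the bore without resistance. It touched the thread with its flange about 11.4 mm above the hub, so no second try was needed.
- **Screwing in:** I turned it about 178° clockwise while following it down. Wrist force readings stayed at or below about 7 N throughout.
- **Final checks:** The knob top measured 0.2042 m (0.204 wanted), the flange top 0.1621 m (0.162 wanted) and the washer's visible rim 0.1572 m (0.157 wanted). That puts the flange about 2.2 mm above the hub. The knob height was unchanged half a second later, and the wrist force was near zero.
- **Small disagreement:** One hub position reading was 2 mm off because the flange hid part of the washer. Refitting on the visible part agreed with the first reading. No final check failed.

I noticed no contact with the tubes or bench items, but I didn't re-measure them at the end.

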